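# Cock the photometer and hold its filter cell home

### The job

Get the bench photometer ready for a reading: pull the sprung cocking lever on its deck all the way over towards you, ease it slowly back to rest without letting it snap, then turn the knurled filter cell clockwise, pressing as you feel for it, until its hidden keyway drops over the pin, and push it down fully home. The cell is sprung, so finish while the gripper is still holding it pushed home: do not let go; leave everything else on the deck and the bench where it stands.

Things in the scene. Friction and masses are not known exactly. Their poses are not given: they have to be found in the camera images.
- analyser: White bench photometer, a flat box 240 (its x) x 320 (its y) x 80 mm high, fixed to the bench. Origin at the centre of its underside, z up; its -x face with the dark display looks roughly to the robot. On its deck (80 mm up) stand the filter port (at x 0, y -75 mm) and the cocking lever (x 0, y +85 mm).
- port (a point): Point on the port's upright axis at deck height, 80 mm over the bench; axes as the analyser's. Round it on the deck a black guard ring: 51 mm bore, 66 mm outside, 14 mm high (keep fingertips above it). In it a steel spigot, 28 mm across, 33 mm high, with one key pin, 5 mm wide, 5 mm out of its side, its top 13.5 mm over the deck. All this is under the collar; the pin's direction is not known.
- collar: Knurled collar (filter cell), loose on the port: closed aluminium head 54 mm across, 18 mm high, over a skirt 48 mm across, 30 mm high; about 0.15 kg. Origin at the centre of the skirt's lower rim, z up; one keyway inside the rim, on its +x side. At the start the rim is 15 mm over the deck, the head 45 to 63 mm over it. Fully home, on a hard stop, it is 12 mm lower.
- collar_grip (a point): Centre of the knurled head, 39 mm above the collar's origin (54 mm over the deck at the start); grip across it from above. Pressed, the collar meets the pin after 1.5 mm unless its keyway is over the pin to within 0.13 rad; that takes a clockwise turn (seen from above) of 0.3 to 1.2 rad from the start. A spring pushes up with 4 N at the top, 10 N at home, and lifts it if let go.
- lever_pivot (a point): Centre of the cocking lever's hinge, 20 mm above the deck; axes as the analyser's, the hinge lies along y between two small grey cheeks (40 mm over both, 32 mm high above the deck).
- lever_knob (a point): Centre of the black knob at the end of the lever: a cylinder of 22 mm diameter and 26 mm length lying along the analyser's y, 90 mm from the hinge on an 8 mm steel rod. Room to pinch it by its flat ends from above.
- lever (a joint): Angle of the cocking lever, rad. 0 at rest, where it leans 0.45 rad from upright towards the analyser's +x (away from the robot); grows as the knob is pulled over the top towards the analyser's -x (the robot), to a stop at 0.9. A spring pulls it back to 0, 1 N at the knob at rest and about 6 N at the stop; let go, it snaps back.
- spare_ring: Bystander on the deck: plain aluminium ring 44 mm across, 12 mm high, origin under its centre.
- vial: Bystander on the deck: small amber jar 24 mm across, 45 mm high, origin under its centre.
- flask: Bystander on the bench: closed amber conical flask, 82 mm across, 125 mm high, origin under its centre.
- beaker: Bystander on the bench: glass beaker 70 mm across, 90 mm high, origin under its centre.
- spatula: Bystander on the bench: spatula 190 mm long lying along its x, origin under its middle.
Things that resemble listed ones, but are neither listed nor needed, are in the scene too. There is more than one size of the collar; the job needs the smallest.

How it is judged (in metres and radians):
On the way, in this order (a step that is already met when the one before it is completed fails the run):
1. the cocking lever is pulled over through its full stroke (beyond 0.8 of 0.9 rad) (value of joint lever above 0.8 rad), for 0.1 s.
2. the lever is back at rest (below 0.08 rad) (value of joint lever below 0.08 rad), for 0.2 s.
3. the collar's keyway has dropped over the pin and it is home (z of collar in the frame of port below 0.0055 m and horizontal distance between collar and port below 0.003 m and angle between collar's own z axis and vertical below 0.05 rad), for 0.2 s.
At the end, for the whole second after the job is handed in: The collar is held home by the fingers (contact over 3 N): rim within 2.5 mm of its home height, within 3 mm of the port axis, tilted under 0.05 rad, still; the lever back at rest (under 0.08 rad) (all of step 3 and contact force between the fingers and collar above 3 N and linear speed of collar below 0.02 m/s and value of joint lever below 0.08 rad); the arm keeps its last pose, push and grip.
It fails at once if the lever is let snap back (faster than 2.5 rad/s) (velocity of joint lever below -2.5 rad/s).
It fails at once if a bystander is shifted by more than 25 mm (distance of any of spare_ring, vial, flask, beaker, spatula from where it was at the start of the episode above 0.025 m).
It also fails if it takes over 54 s, if anything falls off the work surface, if the arm or the gripper's body presses on something with over 40 N, if the wrist force passes 120 N, or if a joint passes its speed limit or range.

### The arm

A 6-joint arm with a two-finger parallel gripper is mounted at the origin on the work surface. World frame = base frame: x ahead of the robot, y to its left, z up, the work surface at z = 0. Lengths are in m, angles in degrees, forces in N, time in s.
With the tool pointing down it reaches from about 0.4 to 0.825 m from the base axis. Payload 7 kg.
Tool frame: the origin (TCP) lies midway between the tips of the shut fingers; the grasp point (between the pads) lies 19 mm behind it; z points along the fingers, y is the line along which they close (so a half turn about z gives the same grasp; the last joint's range is limited). The gripper opens to 88 mm and grips with 3 to 60 N. Pads are 19 mm wide; open, the fingers measure 130 mm over their backs; the gripper's body (78 mm by 193 mm) begins 47 mm behind the grasp point.
Start: joints at [92.309, 20.546, 0.682, 0, -70.136, -16.507], TCP at [0.166, 0.654, 0.205] pointing down, gripper open.
Joint ranges: [-176.03, 176.03], [-82.01, 121.73], [-58.28, 71.71], [-173.87, 95.51], [-174.79, -0.11], [-173.66, 173.66]. Speed limits (degrees/s): [136.94, 136.94, 172.46, 180, 180, 180].

### API

Orientations are given as [roll, pitch, yaw] about the fixed x, y, z axes, in that order (R = Rz(yaw) Ry(pitch) Rx(roll)).
In Python, from plant import r gives the robot as it stands.
- The arm moves only by the tool carry_out, never from a script. Its argument "deltas" is a list of rows, each a list of 3 entries, a list of its own where there are three numbers: the opening, from 0 (shut) to 1 (fully open), then the shift along the tool's x, y, z in mm, then the turn, a rotation vector about the tool's x, y, z in rad. In form: [[gripper, [tx, ty, tz], [rx, ry, rz]], ...]. A call has 1 to 12 rows; each row is the pose to reach, as a shift and turn from the pose commanded when the call began, along the tool's axes at that moment; what a row does not reach only later rows make up. A row lasts 1/10 s, in which the tool goes at most 50 mm and 8.59 degrees, less where a joint would pass 70% of its speed; a pose out of reach is approached as far as the arm can. A call with a gripper value outside its range is refused whole. The fingers move at their own pace and stop on an object; "squeeze" is the grip in N (left out, the last holds). Time passes only in rows, so rows that repeat a pose let the fingers close. It gives the time, the measured TCP pose, the force, the opening and the grip force at its end, in the units of the state.
- r.get_state(): the state, without advancing time (a new reading comes with each control period).
- r.capture(name): name is "scene" or "top"; returns (picture, depth): 480x640x3 uint8, red, green, blue; 480x640 float32, m along the optical axis (not along the pixel's ray), 0 where there is no reading.
- r.get_calibration(name): a dict with "fov_y" (degrees; the focal length in pixels is half the picture's height over the tangent of half this angle, whatever the lens; pixels are square), "cx", "cy" (the principal point, pixels), "distortion" ([k1, k2, p1, p2, k3] as OpenCV has them; the pictures are not rectified), "view" (4x4, takes a point from world to camera coordinates). Camera axes: x right, y down, z forward; pixel columns grow to the right and rows downward; lengths in m; the calibration is good to about 2 mm. A picture is of the moment at which its call begins. get_calibration takes no time and is no camera call.
- r.close_job(): hands the job in; it is judged then, once.
The state is a dict: "time_s": time; "joints": joint angles; "qd": joint speeds; "joint_torque": joint torques, N m; "tcp_pos": TCP position; "eef_rot": TCP orientation; "contact_force": force on the tool from outside, world axes, zero at the start; "moment": the same for the moment, N m; "gripper_width": finger opening in m; "gripper_force": force on a finger pad.
Only numpy, scipy, OpenCV 4.12 (cv2) and the standard library are available. Lean on these libraries where they do the work, as an engineer would, in place of code of your own. Each camera call takes 0.05 s, during which the arm holds its last target. There are 200 camera calls.

## Working session

There is one attempt and no reset: what is moved stays moved. The work goes in short steps, Python scripts to look and compute and a tool call to move; the robot and the scene stay as the last step left them, time stands still between calls to the robot, and variables do not carry over. Pictures are saved under pics/ and viewed, at most 10 in all, crops included, and the job is handed in when it is done.

Besides the shell and the picture viewer there is one more tool, called as a command line: name --argument value ..., lists and objects as JSON in quotes. carry_out: Moves the arm, as the interface text tells. Its arguments: {"type":"object","properties":{"deltas":{"type":"array"},"squeeze":{"type":"number"}},"required":["deltas"]}

```bash
mkdir -p pics
cat > h.py <<'E'
import numpy as np, cv2
from plant import r
def K(n):
    c=r.get_calibration(n); f=240/np.tan(np.radians(c['fov_y'])/2)
    return np.array([[f,0,c['cx']],[0,f,c['cy']],[0,0,1]]),np.array(c['distortion'],float),np.array(c['view'])
def ray(n,uv):
    k,d,V=K(n); p=cv2.undistortPoints(np.array(uv,float).reshape(-1,1,2),k,d).reshape(-1,2)
    D=np.c_[p,np.ones(len(p))]@V[:3,:3]; o=-V[:3,:3].T@V[:3,3]; return o,D
def onz(n,uv,z):
    o,D=ray(n,uv); return o+D*((z-o[2])/D[:,2])[:,None]
def cloud(n,dep):
    v,u=np.mgrid[:480,:640]; o,D=ray(n,np.c_[u.ravel(),v.ravel()])
    return (o+D*dep.reshape(-1,1)).reshape(480,640,3)
def save(f,p): cv2.imwrite('pics/'+f,p[...,::-1])
E
python3 - <<'E'
from h import *
for n in('scene','top'):
    p,d=r.capture(n); save(n+'0.png',p); np.save(n+'0p.npy',p); np.save(n+'0d.npy',d); print(K(n)); o,_=ray(n,[[320,240]]);print(o)
print(r.get_state())
E
```

```text
(array([[562.05888745,   0.        , 312.49466201],
       [  0.        , 562.05888745, 238.93610763],
       [  0.        ,   0.        ,   1.        ]]), array([0.03392552, 0.        , 0.        , 0.        , 0.        ]), array([[ 0.7187995 ,  0.69505604, -0.01497938, -0.36760844],
       [ 0.55706786, -0.58872091, -0.58573295, -0.20228322],
       [-0.4159359 ,  0.41268002, -0.81036568,  1.66042995],
       [ 0.        ,  0.        ,  0.        ,  1.        ]]))
[ 1.06755467 -0.54880616  1.22156495]
(array([[524.02860489,   0.        , 324.23907671],
       [  0.        , 524.02860489, 242.85215358],
       [  0.        ,   0.        ,   1.        ]]), array([-0.0845041,  0.       ,  0.       ,  0.       ,  0.       ]), array([[ 0.00445179, -0.99980819,  0.01907237, -0.02814195],
       [-0.99889141, -0.00533989, -0.0467701 ,  0.49729855],
       [ 0.04686298, -0.01884301, -0.99872359,  1.34354645],
       [ 0.        ,  0.        ,  0.        ,  1.        ]]))
[ 4.33909941e-01 -1.64565864e-04  1.36562697e+00]
{'time_s': 0.1, 'joints': array([ 9.23090918e+01,  2.05888736e+01,  6.39897767e-01, -1.91819442e-02,
       -7.01373351e+01, -1.65064294e+01]), 'qd': array([-0.01986029,  0.0145674 ,  0.12803458,  0.10525957,  0.0165532 ,
       -0.04464073]), 'joint_torque': array([-8.46014300e-04, -5.84161699e+01,  2.93753546e+01,  7.01555237e+00,
        1.01990972e-02, -4.98977806e-05]), 'tcp_pos': array([0.16546201, 0.65391437, 0.20390111]), 'eef_rot': array([ 1.79912122e+02, -7.23533408e-03, -1.42038631e+01]), 'contact_force': array([ 0.88370485, -0.60593702, -0.31840351]), 'moment': array([-0.00626119,  0.00236041, -0.00643759]), 'gripper_force': 0.0, 'gripper_width': 0.08787887746836319}
```

View pics/scene0.png

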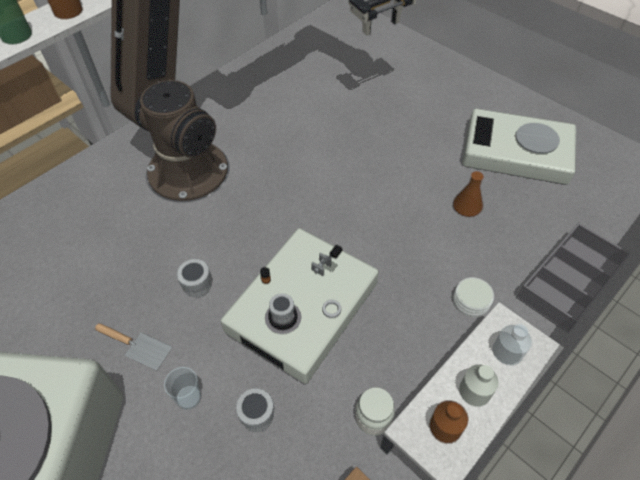

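View pics/top0.png

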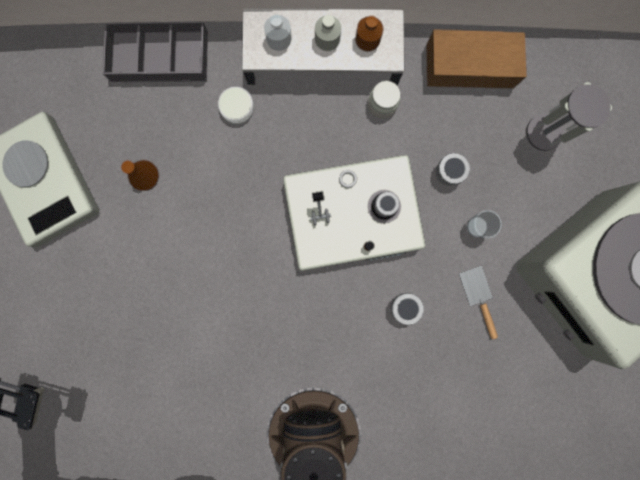

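The scene view shows the photometer deck, with corners at about (300,232), (377,272), (303,370) and (225,320). On it are the collar at (282,308), the lever knob at (336,251), the ring at (331,309) and the vial at (265,275). In the top view the deck is centred at (355,213), the collar is at (386,205) and the knob at (318,197).

Collar candidates in the top view are (386,205) on the deck port, and (455,168) and (408,309) on the bench. The two on the bench look larger, so I choose (386,205). The lever is the only one, with its knob at (318,197). Next I'll measure both and check the choice in a crop.

Run:
```python
from h import *
for n in('scene','top'):
    p=np.load(n+'0p.npy'); d=np.load(n+'0d.npy'); P=cloud(n,d)
    m=(abs(P[...,2]-.08)<.012)&(p.min(2)>150)&(d>0)
    nl,l,s,c=cv2.connectedComponentsWithStats(m.astype(np.uint8))
    c0=np.load(n+'0d.npy')
    # component containing the deck
    seed={'scene':(300,285),'top':(345,240)}[n]; L=l[seed[1],seed[0]]; mm=(l==L)
    print(n,'deck z med',np.median(P[mm][:,2]),s[L])
    ct=max(cv2.findContours(mm.astype(np.uint8),0,2)[0],key=cv2.contourArea).reshape(-1,2)
    h=cv2.convexHull(ct).reshape(-1,2); w=onz(n,h,.08)
    rc=cv2.minAreaRect((w[:,:2]*1000).astype(np.float32)); print(rc); 
    box=cv2.boxPoints(rc)/1000; print(box.round(4))
    # things above the deck
    pin=np.array([[cv2.pointPolygonTest((box*1000).astype(np.float32),tuple(map(float,q)),True) for q in [P[v,u,:2]*1000]][0] if d[v,u]>0 else -1e3 for v in range(480) for u in range(640)]).reshape(480,640)
    hi=(pin>0)&(P[...,2]>.088)&(P[...,2]<.25)
    nl,l,s,c=cv2.connectedComponentsWithStats(hi.astype(np.uint8))
    for i in range(1,nl):
        if s[i][4]>8:
            q=P[l==i]; print(s[i],c[i].round(1),'zmax',q[:,2].max().round(4),'mean xy',q[:,:2].mean(0).round(4))
            t=q[q[:,2]>q[:,2].max()-.008]; print('   top part',t.mean(0).round(4),np.ptp(t,0).round(4))
    x,y={'scene':(215,225),'top':(275,150)}[n]
    save(n+'_c.png',cv2.resize(p[y:y+150,x:x+200],None,fx=4,fy=4,interpolation=2)) 
a=cv2.imread('pics/scene_c.png');
```

```text
scene deck z med 0.07956017283139383 [ 221  229  157  145 9956]
((574.1067504882812, -100.58479309082031), (235.6554412841797, 315.87799072265625), 10.311076164245605)
[[ 0.4299  0.0337]
 [ 0.4865 -0.2771]
 [ 0.7183 -0.2349]
 [ 0.6618  0.0759]]
[311 244  32  30 353] [326.3 258.5] zmax 0.1952 mean xy [ 0.5728 -0.015 ]
   top part [ 0.5953 -0.008   0.1902] [0.0219 0.0267 0.0079]
[260 266  11  17 144] [264.9 274.2] zmax 0.131 mean xy [ 0.4891 -0.1338]
   top part [ 0.4865 -0.1312  0.1259] [0.0222 0.0215 0.008 ]
[268 293  30  38 808] [281.7 310.5] zmax 0.1502 mean xy [ 0.5913 -0.1775]
   top part [ 0.5848 -0.1727  0.1444] [0.0538 0.0527 0.008 ]
[322 299  19  18 142] [331.6 307.2] zmax 0.0973 mean xy [ 0.6526 -0.0815]
   top part [ 0.6533 -0.0815  0.0922] [0.0418 0.0414 0.008 ]
top deck z med 0.07925260203012219 [  284   155   141   114 10456]
((573.1072998046875, -97.5059814453125), (235.25767517089844, 314.2902526855469), 10.433902740478516)
[[ 0.429   0.0357]
 [ 0.4859 -0.2734]
 [ 0.7173 -0.2307]
 [ 0.6603  0.0783]]
[339 169  18  18 116] [347.9 177.8] zmax 0.0962 mean xy [ 0.6539 -0.0815]
   top part [ 0.6538 -0.0814  0.0916] [0.0421 0.0418 0.0079]
[310 191  21  34 313] [319.4 207.6] zmax 0.1952 mean xy [ 0.5734 -0.0116]
   top part [ 0.5962 -0.0075  0.1903] [0.0207 0.0249 0.0079]
[372 192  28  27 581] [385.4 204.5] zmax 0.1507 mean xy [ 0.5838 -0.1685]
   top part [ 0.5873 -0.1709  0.1445] [0.052  0.0524 0.008 ]
[364 240  11  11  89] [369.  245.2] zmax 0.1296 mean xy [ 0.4872 -0.1303]
   top part [ 0.4878 -0.1313  0.1249] [0.0217 0.0223 0.0079]
```

View pics/top_c.png

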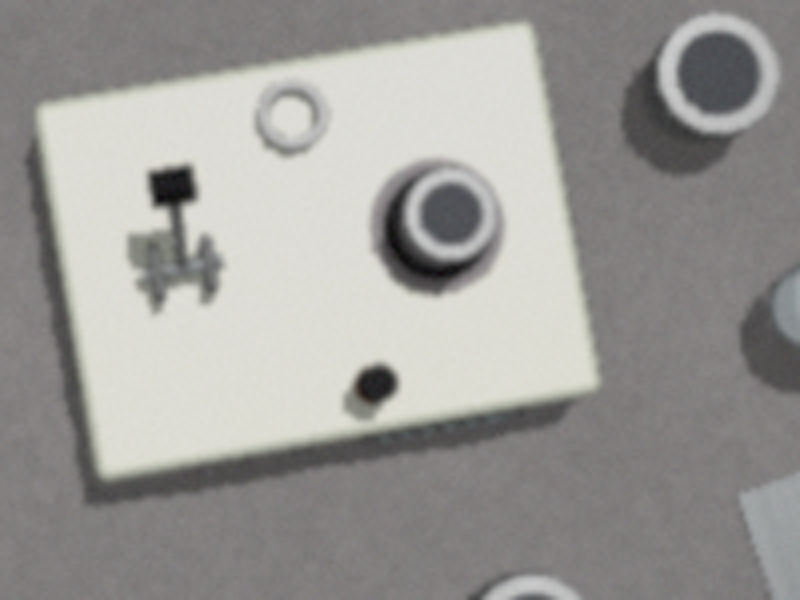

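View pics/scene_c.png

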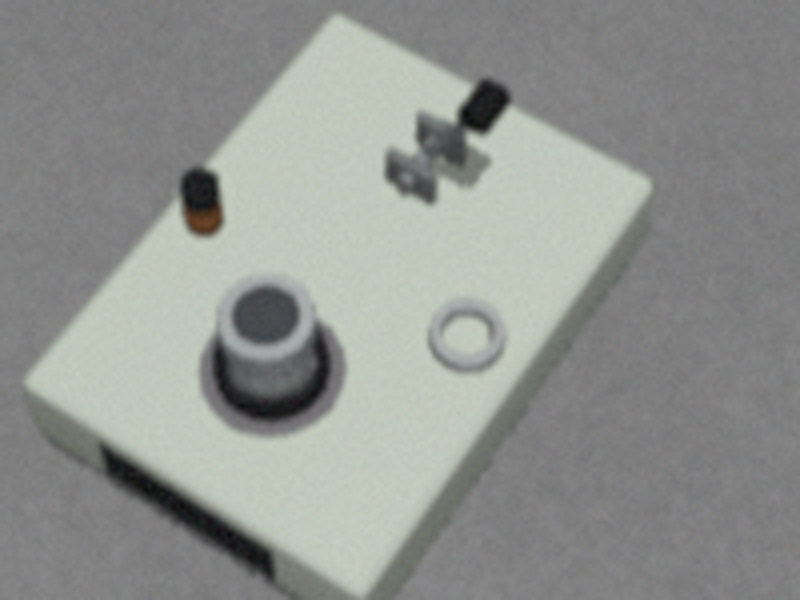

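The crops show the deck cell at crop (450,213), the knob at (172,186), the ring at (291,117) and the vial at (376,383). The cell's head is visibly smaller than that of the bench decoy at (718,72). Its measured head diameter is 52–54 mm and its top is at 0.143 m, so the choice stands.

Analyser yaw is about 10.4°. The port is at (0.5865, -0.172), the hinge at (0.558, -0.015, 0.10) and the knob at (0.597, -0.008, 0.181). These agree with the geometry given.

carry_out --deltas '[[1,[0,0,-45],[0,0,0]],[1,[580,536,-55],[0,0,-0.429]],[1,[580,536,-55],[0,0,-0.429]],[1,[580,536,-55],[0,0,-0.429]],[1,[580,536,-55],[0,0,-0.429]],[1,[580,536,-55],[0,0,-0.429]],[1,[580,536,-55],[0,0,-0.429]],[1,[580,536,-55],[0,0,-0.429]],[1,[580,536,-55],[0,0,-0.429]],[1,[580,536,-55],[0,0,-0.429]],[1,[580,536,-55],[0,0,-0.429]],[1,[580,536,-55],[0,0,-0.429]]]' --squeeze 25

```text
time_s: 1.3
tcp_pos: [0.4661, 0.1915, 0.2568]
eef_rot: [-180.0, -0.0, 10.4]
contact_force: [1.1, 1.3, -0.3]
gripper_width: 0.0877
gripper_force: 0.0
```

carry_out --deltas '[[1,[46,110,0],[0,0,0]],[1,[80,190,0],[0,0,0]],[1,[80,190,0],[0,0,0]],[1,[80,190,0],[0,0,0]],[1,[80,190,0],[0,0,0]],[1,[80,190,0],[0,0,0]],[1,[80,190,0],[0,0,0]]]'

```text
time_s: 2.0
tcp_pos: [0.578, 0.0213, 0.2564]
eef_rot: [-180.0, 0.0, 10.4]
contact_force: [0.0, 0.7, 0.2]
gripper_width: 0.0874
gripper_force: 0.0
```

```bash
cat >> h.py <<'E'
def to(x,y,z,yaw=10.4):
    from scipy.spatial.transform import Rotation as R
    s=r.get_state(); q=R.from_euler('xyz',s['eef_rot'],degrees=True)
    t=R.from_euler('xyz',[180,0,yaw],degrees=True)
    print(s['time_s'],s['tcp_pos'].round(4),s['eef_rot'].round(2),s['contact_force'].round(2),s['moment'].round(2),'joints',s['joints'].round(1))
    print('mm',(q.inv().apply(np.array([x,y,z])-s['tcp_pos'])*1000).round(1),'rot',(q.inv()*t).as_rotvec().round(3))
E
python3 -c "
from h import *
to(.597,-.008,.160)"
```

```text
2.0 [0.578  0.0213 0.2564] [-1.7999e+02  4.0000e-02  1.0370e+01] [0.04 0.67 0.2 ] [-0.04  0.04 -0.02] joints [ 21.5   9.8  -7.1  -0.  -73.1  78.9]
mm [13.5 32.2 96.3] rot [-0.     0.001 -0.001]
```

carry_out --deltas '[[1,[13.5,32,0],[0,0,0]],[1,[13.5,32,0],[0,0,0]],[1,[13.5,32,40],[0,0,0]],[1,[13.5,32,75],[0,0,0]],[1,[13.5,32,95],[0,0,0]],[1,[13.5,32,95],[0,0,0]],[0.25,[13.5,32,95],[0,0,0]],[0.25,[13.5,32,95],[0,0,0]],[0.25,[13.5,32,95],[0,0,0]],[0.25,[13.5,32,95],[0,0,0]]]'

```text
time_s: 3.0
tcp_pos: [0.5981, -0.0078, 0.1629]
eef_rot: [-180.0, -0.1, 10.4]
contact_force: [0.2, 0.1, 0.2]
gripper_width: 0.0612
gripper_force: 0.0
```

```bash
python3 -c "
from h import *
to(.597,-.008,.162)"
```

```text
3.0 [ 0.5981 -0.0078  0.1629] [-1.7999e+02 -1.1000e-01  1.0390e+01] [0.24 0.13 0.17] [-0.08  0.02 -0.  ] joints [ 18.   15.  -12.9   0.  -62.   82.4]
mm [-1.1 -0.   0.9] rot [-0.    -0.002 -0.   ]
```

Well placed; now I close on the knob.

carry_out --deltas '[[0,[0,0,0],[0,0,0]],[0,[0,0,0],[0,0,0]],[0,[0,0,0],[0,0,0]],[0,[0,0,0],[0,0,0]],[0,[0,0,0],[0,0,0]],[0,[0,0,0],[0,0,0]],[0,[0,0,0],[0,0,0]],[0,[0,0,0],[0,0,0]]]'

```text
time_s: 3.8
tcp_pos: [0.5975, -0.0078, 0.1617]
eef_rot: [-180.0, -0.0, 10.4]
contact_force: [-1.4, 3.3, 0.4]
gripper_width: 0.0258
gripper_force: 25.0
```

```bash
python3 -c "
from h import *
s=r.get_state();print(s['gripper_width'],s['gripper_force'],s['contact_force'])
a=np.arange(0,.951,.05)
for t in np.arange(0,.96,.08): print(t.round(2),(90*(np.sin(.45-t)-np.sin(.45))).round(1),(-90*(np.cos(.45-t)-np.cos(.45))).round(1))"
```

```text
0.025750973849485593 24.999862611293793 [-1.41124067  3.25122153  0.35379194]
0.0 0.0 -0.0
0.08 -6.6 -2.9
0.16 -13.4 -5.2
0.24 -20.4 -7.0
0.32 -27.5 -8.2
0.4 -34.6 -8.8
0.48 -41.8 -8.9
0.56 -49.0 -8.4
0.64 -56.1 -7.3
0.72 -63.2 -5.7
0.8 -70.0 -3.5
0.88 -76.7 -0.8
```

carry_out --deltas '[[0,[-6.6,0,-2.9],[0,0,0]],[0,[-13.4,0,-5.2],[0,0,0]],[0,[-20.4,0,-7],[0,0,0]],[0,[-27.5,0,-8.2],[0,0,0]],[0,[-34.6,0,-8.8],[0,0,0]],[0,[-41.8,0,-8.9],[0,0,0]],[0,[-49,0,-8.4],[0,0,0]],[0,[-56.1,0,-7.3],[0,0,0]],[0,[-63.2,0,-5.7],[0,0,0]],[0,[-70,0,-3.5],[0,0,0]],[0,[-76.7,0,-0.8],[0,0,0]],[0,[-78,0,0],[0,0,0]]]'

```text
time_s: 5.0
tcp_pos: [0.5231, -0.0214, 0.1651]
eef_rot: [-180.0, -0.5, 10.5]
contact_force: [-0.1, 8.4, 15.2]
gripper_width: 0.0253
gripper_force: 25.0
```

carry_out --deltas '[[0,[0,0,0],[0,0,0]],[0,[0,0,0],[0,0,0]],[0,[0,0,0],[0,0,0]]]'

```text
time_s: 5.3
tcp_pos: [0.5236, -0.0213, 0.1653]
eef_rot: [-180.0, -0.5, 10.5]
contact_force: [0.0, 7.3, 13.3]
gripper_width: 0.0256
gripper_force: 25.0
```

Run:
```python
from h import *
p,d=r.capture('scene'); save('lev.png',cv2.resize(p[215:365,215:415],None,fx=3,fy=3,interpolation=2))
s=r.get_state(); print(s['tcp_pos'],s['contact_force'],s['gripper_width'],s['gripper_force'])
t=s['tcp_pos']; px=(t[:2]-[.558,-.015])@[.9836,.1805]; print('x from pivot',px, 'h',t[2]+.019-.1,'ang',.45-np.arctan2(px,t[2]+.019-.1))
```

```text
[ 0.52368818 -0.02127516  0.16538894] [-0.72638039  8.10509045 13.37170003] 0.025424598985688458 25.00302940607071
x from pivot -0.03488177335700948 h 0.08438893519580873 ang 0.8419577826243302
```

View pics/lev.png

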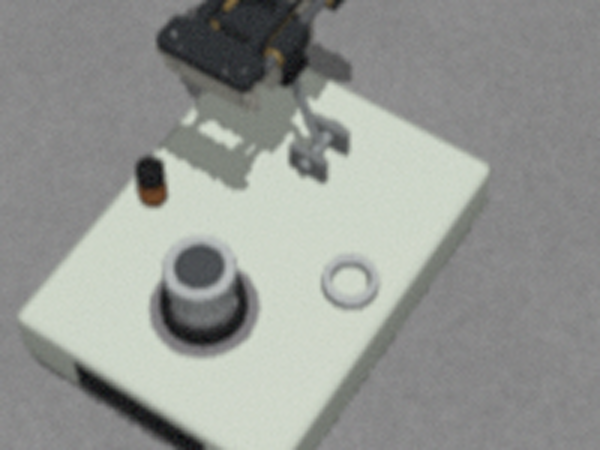

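The lever now leans towards the robot, with its rod running from the cheeks at crop (318,140) up and left to the gripper. By geometry it is at about 0.85 rad. I'll pull a little further for margin.

carry_out --deltas '[[0,[-3,0,0],[0,0,0]],[0,[-5,0,0],[0,0,0]],[0,[-5,0,0],[0,0,0]],[0,[-5,0,0],[0,0,0]]]'

```text
time_s: 5.75
tcp_pos: [0.5183, -0.0222, 0.1636]
eef_rot: [-180.0, -0.4, 10.4]
contact_force: [5.5, 6.2, 2.0]
gripper_width: 0.0254
gripper_force: 25.0
```

carry_out --deltas '[[0,[6,0,-1],[0,0,0]],[0,[13,0,-3.5],[0,0,0]],[0,[20,0,-5.7],[0,0,0]],[0,[27,0,-7.3],[0,0,0]],[0,[34,0,-8.4],[0,0,0]],[0,[41,0,-8.9],[0,0,0]],[0,[48,0,-8.8],[0,0,0]],[0,[55.5,0,-8.2],[0,0,0]],[0,[62.5,0,-7],[0,0,0]],[0,[69.5,0,-5.2],[0,0,0]],[0,[76.5,0,-2.9],[0,0,0]],[0,[83,0,0],[0,0,0]]]'

```text
time_s: 6.95
tcp_pos: [0.5959, -0.0082, 0.1617]
eef_rot: [-180.0, 0.2, 10.4]
contact_force: [-14.1, 5.5, 15.5]
gripper_width: 0.0257
gripper_force: 25.0
```

carry_out --deltas '[[0,[0.5,0,0],[0,0,0]],[0,[1,0,0],[0,0,0]],[0,[1,0,0],[0,0,0]],[0,[1,0,0],[0,0,0]]]'

```text
time_s: 7.35
tcp_pos: [0.5954, -0.0082, 0.1621]
eef_rot: [-180.0, 0.3, 10.4]
contact_force: [-9.1, 5.0, 6.9]
gripper_width: 0.0256
gripper_force: 25.0
```

The lever is pressed against its rest stop, so I open and lift.

carry_out --deltas '[[0.7,[-1,0,0],[0,0,0]],[0.7,[-1,0,0],[0,0,0]],[0.7,[-1,0,0],[0,0,0]],[0.7,[-1,0,0],[0,0,0]],[1,[-1,0,-45],[0,0,0]],[1,[-1,0,-75],[0,0,0]],[1,[-1,48,-75],[0,0,0]],[1,[-20,96,-75],[0,0,0]],[1,[-36,140,-75],[0,0,0]],[1,[-39,161,-75],[0,0,0]],[1,[-39,161,-75],[0,0,0]]]'

```text
time_s: 8.45
tcp_pos: [0.5887, -0.1764, 0.2365]
eef_rot: [180.0, 0.0, 10.2]
contact_force: [0.0, 0.0, -0.5]
gripper_width: 0.0876
gripper_force: 0.0
```

Run:
```python
from h import *
p,d=r.capture('scene'); save('col.png',cv2.resize(p[215:365,215:415],None,fx=3,fy=3,interpolation=2))
P=cloud('scene',d); k=(p.max(2)<60)&(P[...,2]>.165)&(P[...,2]<.2)&(abs(P[...,0]-.59)<.06)&(abs(P[...,1])<.03); print('knob',k.sum(),P[k].mean(0) if k.any() else '')
to(.5865,-.172,.118,10.4)
to(.5865,-.172,.118,50)
```

```text
knob 83 [ 0.59809825 -0.01133128  0.18774273]
8.5 [ 0.5888 -0.175   0.2365] [1.7999e+02 3.0000e-02 1.0220e+01] [0.44 0.11 0.43] [ 0.04 -0.    0.01] joints [  1.7  13.8  -4.6   0.  -71.6  98.6]
mm [ -1.7  -3.4 118.5] rot [ 0.     0.    -0.003]
8.5 [ 0.5888 -0.175   0.2365] [1.7999e+02 3.0000e-02 1.0220e+01] [0.44 0.11 0.43] [ 0.04 -0.    0.01] joints [  1.7  13.8  -4.6   0.  -71.6  98.6]
mm [ -1.7  -3.4 118.5] rot [-0.     0.001 -0.694]
```

View pics/col.png

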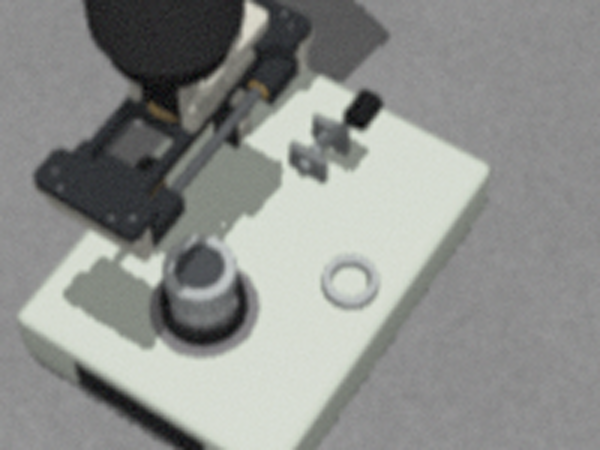

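The lever is back at rest, with its knob at crop (363,109) and unchanged. The gripper stands over the collar at crop (200,265), so I descend and grip.

carry_out --deltas '[[1,[-1.7,-3.4,20],[0,0,0]],[1,[-1.7,-3.4,60],[0,0,0]],[1,[-1.7,-3.4,95],[0,0,0]],[1,[-1.7,-3.4,118],[0,0,0]],[1,[-1.7,-3.4,118],[0,0,0]],[0,[-1.7,-3.4,118],[0,0,0]],[0,[-1.7,-3.4,118],[0,0,0]],[0,[-1.7,-3.4,118],[0,0,0]],[0,[-1.7,-3.4,118],[0,0,0]],[0,[-1.7,-3.4,118],[0,0,0]],[0,[-1.7,-3.4,118],[0,0,0]],[0,[-1.7,-3.4,118],[0,0,0]]]' --squeeze 40

```text
time_s: 9.7
tcp_pos: [0.5878, -0.1711, 0.1198]
eef_rot: [179.9, -0.1, 10.4]
contact_force: [1.1, -5.1, 5.2]
gripper_width: 0.0375
gripper_force: 3.1
```

Run:
```python
from h import *
s=r.get_state();print(s['gripper_width'],s['gripper_force'])
to(.5865,-.172,.118,10.4)
```

```text
0.03745307196575216 3.131387159228325
9.7 [ 0.5878 -0.1711  0.1198] [ 1.7991e+02 -9.0000e-02  1.0400e+01] [ 1.09 -5.13  5.23] [-2.15 -0.2   0.03] joints [  2.1  18.4 -14.3   0.1 -57.2  98.3]
mm [-1.4  0.6  1.8] rot [ 0.002 -0.002 -0.   ]
```

Run:
```python
from h import *
a,_=r.capture('scene'); b,d=r.capture('top')
A=cv2.resize(a[255:355,230:330],(400,400),interpolation=2);B=cv2.resize(b[150:250,335:435],(400,400),interpolation=2)
save('g.png',np.hstack([A,B]))
```

```text
(no output)
```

View pics/g.png

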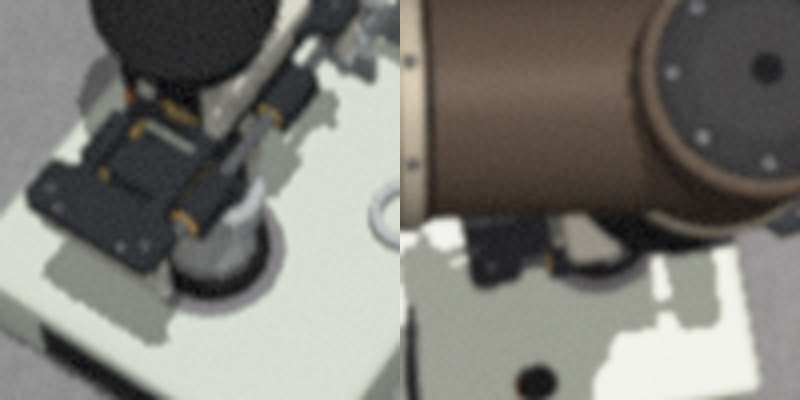

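Run:
```python
from h import *
p,d=r.capture('scene'); P=cloud('scene',d)
p0=np.load('scene0p.npy');d0=np.load('scene0d.npy');P0=cloud('scene',d0)
s=r.get_state();print(s['time_s'],s['gripper_width'],s['gripper_force'],s['moment'].round(2))
for nm,Q,q in(('before',P0,p0),('now',P,p)):
    m=(np.hypot(Q[...,0]-.5865,Q[...,1]+.172)<.05)&(Q[...,2]>.10)&(Q[...,2]<.16); m[:,:]&=(np.indices(m.shape)[0]>250)
    t=m&(q.min(2)>120); print(nm,m.sum(),t.sum())
    for lo in np.arange(.1,.16,.01):
        z=t&(Q[...,2]>=lo)&(Q[...,2]<lo+.01)
        if z.any():
            w=Q[z]; print(round(lo,2),z.sum(),'x',w[:,0].min().round(3),w[:,0].max().round(3),'y',w[:,1].min().round(3),w[:,1].max().round(3))
z=(np.hypot(P[...,0]-.5865,P[...,1]+.172)<.05)&(P[...,2]>.1)&(P[...,2]<.16)
v,u=np.nonzero(z); 
for vv in range(290,325,3): print(vv,[(uu,*(P[vv,uu]*1000).round().astype(int),int(p[vv,uu].mean())) for uu in range(268,302,4)])
```

```text
9.85 0.025374449509361147 6.307856887578964 [-4.23  0.38  0.  ]
before 607 242
0.12 1 x 0.567 0.567 y -0.193 -0.193
0.13 26 x 0.56 0.611 y -0.197 -0.146
0.14 214 x 0.558 0.612 y -0.199 -0.145
0.15 1 x 0.598 0.598 y -0.157 -0.157
now 292 86
0.1 16 x 0.604 0.608 y -0.186 -0.167
0.11 7 x 0.605 0.608 y -0.178 -0.169
0.12 1 x 0.6 0.6 y -0.142 -0.142
0.13 43 x 0.588 0.609 y -0.17 -0.135
0.14 19 x 0.6 0.611 y -0.173 -0.149
290 [(268, np.int64(583), np.int64(-200), np.int64(232), 51), (272, np.int64(589), np.int64(-194), np.int64(232), 45), (276, np.int64(595), np.int64(-188), np.int64(232), 42), (280, np.int64(609), np.int64(-189), np.int64(249), 48), (284, np.int64(615), np.int64(-184), np.int64(250), 51), (288, np.int64(592), np.int64(-154), np.int64(186), 40), (292, np.int64(619), np.int64(-166), np.int64(232), 94), (296, np.int64(556), np.int64(-101), np.int64(80), 133), (300, np.int64(563), np.int64(-94), np.int64(79), 160)]
293 [(268, np.int64(588), np.int64(-205), np.int64(232), 55), (272, np.int64(594), np.int64(-199), np.int64(231), 55), (276, np.int64(598), np.int64(-192), np.int6
[... 4850 characters left out ...]
nt64(1222), 127), (292, np.int64(611), np.int64(-167), np.int64(92), 60), (296, np.int64(616), np.int64(-160), np.int64(89), 64), (300, np.int64(620), np.int64(-151), np.int64(82), 152)]
323 [(268, np.int64(642), np.int64(-254), np.int64(241), 109), (272, np.int64(584), np.int64(-203), np.int64(93), 72), (276, np.int64(584), np.int64(-192), np.int64(78), 56), (280, np.int64(590), np.int64(-186), np.int64(77), 84), (284, np.int64(598), np.int64(-180), np.int64(79), 109), (288, np.int64(603), np.int64(-173), np.int64(76), 66), (292, np.int64(617), np.int64(-173), np.int64(96), 25), (296, np.int64(619), np.int64(-163), np.int64(83), 113), (300, np.int64(623), np.int64(-155), np.int64(78), 200)]
```

In the close-up the gripper straddles the collar. The cell stands upright in the guard ring at left panel (215,255), and the near finger is hidden. The width of 25 mm doesn't fit a 54 mm head, so I'll run one short row and read again.

carry_out --deltas '[[0,[0,0,0],[0,0,0]]]'

```text
time_s: 9.95
tcp_pos: [0.5878, -0.1732, 0.1207]
eef_rot: [179.7, -0.1, 10.4]
contact_force: [1.4, -21.4, 5.4]
gripper_width: 0.0172
gripper_force: 11.0
```

Run:
```python
from h import *
s=r.get_state()
for k in s: print(k,np.round(s[k],4))
```

```text
time_s 9.95
joints [  1.9956  18.3874 -14.2515   0.3044 -57.2631  98.2648]
qd [-0.8129  0.2199 -0.0314  1.6486  0.5369  0.1437]
joint_torque [ 1.23303e+01 -4.90132e+01  2.40883e+01 -1.64190e+00  6.80000e-03
 -3.87000e-02]
tcp_pos [ 0.5878 -0.1732  0.1207]
eef_rot [ 1.797323e+02 -5.980000e-02  1.042490e+01]
contact_force [  1.4384 -21.4124   5.4217]
moment [-8.2837 -0.4496  0.0265]
gripper_force 11.028
gripper_width 0.0172
```

The force is one-sided and rising, so this is not a proper grip. I'm opening before anything shifts.

carry_out --deltas '[[1,[0,0,0],[0,0,0]],[1,[0,0,0],[0,0,0]],[1,[0,0,0],[0,0,0]],[1,[0,0,0],[0,0,0]],[1,[0,0,0],[0,0,0]],[1,[0,0,0],[0,0,0]],[1,[0,0,0],[0,0,0]],[1,[0,0,0],[0,0,0]],[1,[0,0,0],[0,0,0]],[1,[0,0,-40],[0,0,0]],[1,[0,0,-80],[0,0,0]],[1,[0,0,-80],[0,0,0]]]'

```text
time_s: 11.15
tcp_pos: [0.5902, -0.171, 0.205]
eef_rot: [179.8, -0.5, 10.4]
contact_force: [0.0, -0.1, 0.9]
gripper_width: 0.0878
gripper_force: 0.0
```

Run:
```python
from h import *
p,d=r.capture('scene'); save('c2.png',cv2.resize(p[225:345,235:395],(800,600),interpolation=2)); P=cloud('scene',d)
t=(np.hypot(P[...,0]-.5865,P[...,1]+.172)<.05)&(P[...,2]>.1)&(P[...,2]<.165)
w=P[t&(P[...,2]>.13)]; print(len(w),w.min(0),w.max(0),np.median(w,0))
np.save('c2d.npy',d);np.save('c2p.npy',p)
s=r.get_state();print(s['time_s'],s['tcp_pos'],s['gripper_width'],s['contact_force'])
```

```text
374 [ 0.55694609 -0.18932207  0.13001674] [ 0.60972712 -0.1343953   0.14795016] [ 0.58634949 -0.16429879  0.1375211 ]
11.2 [ 0.58877815 -0.1704247   0.20207827] 0.08777863528322606 [-0.061107    0.53355286 -1.01756173]
```

View pics/c2.png

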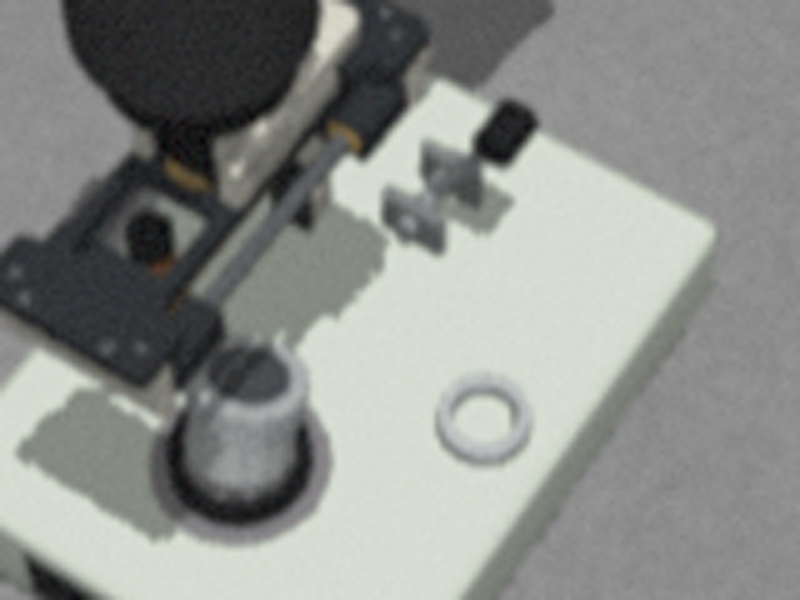

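The crop shows the collar still on the port but leaning about 0.15 rad towards +y, with its head at (250,385). The fingers were too high: the tips of an open linkage gripper sit higher, so one rode over the head's edge. I'll go about 10 mm deeper, still above the guard ring, and close gently, centred on the port.

carry_out --deltas '[[1,[-1.5,0.5,40],[0,0,0]],[1,[-1.5,0.5,75],[0,0,0]],[1,[-1.5,0.5,92],[0,0,0]],[1,[-1.5,0.5,92],[0,0,0]],[0.6,[-1.5,0.5,92],[0,0,0]],[0.6,[-1.5,0.5,92],[0,0,0]],[0.6,[-1.5,0.5,92],[0,0,0]],[0.6,[-1.5,0.5,92],[0,0,0]],[0.6,[-1.5,0.5,92],[0,0,0]],[0.6,[-1.5,0.5,92],[0,0,0]]]' --squeeze 10

```text
time_s: 12.2
tcp_pos: [0.5856, -0.1677, 0.1085]
eef_rot: [-179.8, -0.1, 10.4]
contact_force: [-7.0, 19.0, 14.5]
gripper_width: 0.0567
gripper_force: 9.7
```

Run:
```python
from h import *
s=r.get_state();print(s['gripper_width'],s['gripper_force'])
to(.587,-.172,.110)
for n in('scene',):
    p,d=r.capture(n);P=cloud(n,d)
    t=(np.hypot(P[...,0]-.5865,P[...,1]+.172)<.045)&(P[...,2]>.128)&(P[...,2]<.152); w=P[t];print(t.sum(),w.min(0).round(3),w.max(0).round(3))
```

```text
0.056731814323361725 9.736226971599535
12.2 [ 0.5856 -0.1677  0.1085] [-1.7979e+02 -1.3000e-01  1.0410e+01] [-7.02 19.03 14.51] [7.57 2.44 0.21] joints [  2.2  18.8 -15.2  -0.3 -55.9  98.3]
mm [ 0.6  4.5 -1.6] rot [-0.004 -0.002  0.   ]
199 [ 0.553 -0.211  0.128] [ 0.609 -0.128  0.151]
```

carry_out --deltas '[[0.5,[0,0,0],[0,0,0]],[0.5,[0,0,0],[0,0,0]],[0.5,[0,0,0],[0,0,0]]]'

```text
time_s: 12.55
tcp_pos: [0.5856, -0.1675, 0.1086]
eef_rot: [-179.8, -0.1, 10.4]
contact_force: [-6.7, 18.9, 12.9]
gripper_width: 0.0558
gripper_force: 9.6
```

Run:
```python
from h import *
s=r.get_state();print(s['gripper_width'],s['gripper_force'])
to(.587,-.172,.110)
a,_=r.capture('scene')
A=cv2.resize(a[265:345,240:320],(600,600),interpolation=2)
save('g3.png',A)
```

```text
0.05580620638767306 9.579700984145347
12.55 [ 0.5856 -0.1675  0.1086] [-1.7979e+02 -1.5000e-01  1.0420e+01] [-6.74 18.89 12.93] [7.55 2.47 0.16] joints [  2.2  18.8 -15.2  -0.3 -55.9  98.3]
mm [ 0.5  4.7 -1.4] rot [-0.004 -0.003  0.   ]
```

View pics/g3.png

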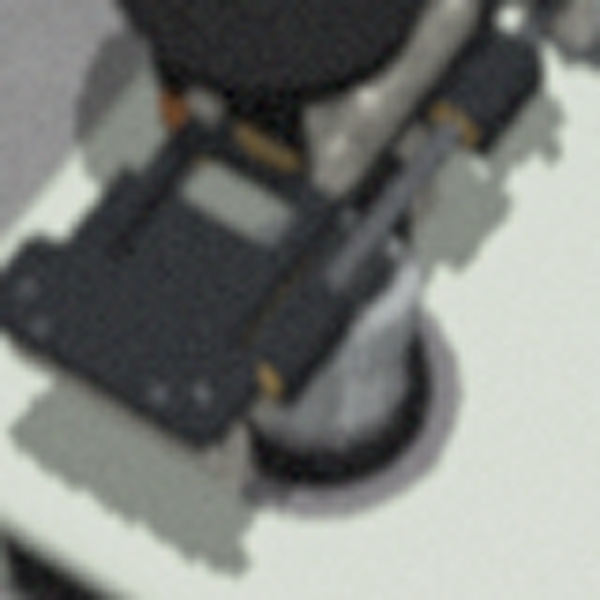

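The close-up shows the fingers straddling the head, with the collar in the ring at (350,390) and now held at 56 mm. A 19 N side force suggests it is cocked on the spigot. I'll grip firmly, lift a few mm to free it, and see whether the side load vanishes.

carry_out --deltas '[[0,[0,0,0],[0,0,0]],[0,[0,0,0],[0,0,0]],[0,[0,0,-1.5],[0,0,0]],[0,[0,0,-3],[0,0,0]],[0,[0,0,-4.5],[0,0,0]],[0,[0,0,-6],[0,0,0]],[0,[0,0,-6],[0,0,0]]]' --squeeze 25

```text
time_s: 13.3
tcp_pos: [0.5871, -0.1718, 0.1148]
eef_rot: [179.9, -0.2, 10.4]
contact_force: [0.4, -2.1, 8.1]
gripper_width: 0.0258
gripper_force: 22.6
```

Run:
```python
from h import *
s=r.get_state();print(s['gripper_width'],s['gripper_force'])
to(.587,-.172,.114)
```

```text
0.025828157944638195 22.648772187530994
13.3 [ 0.5871 -0.1718  0.1148] [179.89  -0.2   10.41] [ 0.38 -2.12  8.08] [-0.61 -0.16  0.08] joints [  2.   18.6 -14.8   0.1 -56.5  98.3]
mm [-0.1  0.2  0.8] rot [ 0.002 -0.003  0.   ]
```

Run:
```python
from h import *
p,d=r.capture('scene');P=cloud('scene',d); g=p.mean(2)
np.save('n.npy',d)
ax=np.array([.9836,.1805]);ay=np.array([-.1805,.9836]); o=np.array([.587,-.172])
q=P[...,:2]-o; X=(q@ax)*1000;Y=(q@ay)*1000;Z=P[...,2]*1000-80
m=(np.hypot(X,Y)<60)&(Z>4)&(Z<85)
v,u=np.nonzero(m); print(v.min(),v.max(),u.min(),u.max())
for vv in range(292,332,3):
    print(vv,' '.join(f'{X[vv,uu]:.0f},{Y[vv,uu]:.0f},{Z[vv,uu]:.0f}/{g[vv,uu]:.0f}' if m[vv,uu] else '-' for uu in range(262,308,3)))
```

```text
293 340 267 308
292 - - - - - - - - - - - - - - - -
295 - - - - - - - - - - 10,26,73/102 - - - - -
298 - - - - - - - - - - 6,30,52/95 12,33,53/113 - - - -
301 - - - - - - - - - - 11,23,54/79 16,27,53/172 - 11,55,5/187 - -
304 - - - - - - - - - - 17,15,58/158 22,19,55/154 - - - -
307 - - - - - - - - - 17,4,61/171 21,9,56/156 23,16,48/109 - - - -
310 - - - -8,-28,71/88 - - - - 15,-6,60/99 18,1,51/125 22,6,49/117 16,24,14/61 - - - -
313 - - - - - 7,-27,70/93 8,-18,59/78 10,-11,48/93 16,-8,51/108 17,1,38/117 21,7,31/106 20,18,14/36 - - - -
316 - - - - -11,-18,24/89 -3,-16,30/113 3,-14,33/116 10,-12,37/113 15,-8,36/120 19,-2,30/139 20,7,17/109 24,13,13/33 - - - -
319 - - - - - 0,-22,28/110 6,-18,28/117 11,-14,26/112 14,-8,21/132 21,-5,24/133 23,3,12/74 29,5,15/35 - - - -
322 - - - - -6,-26,14/56 - 6,-19,15/97 13,-17,20/108 19,-14,21/115 - 27,-4,14/38 31,3,7/55 - - - -
325 - - - - - 3,-28,13/36 10,-25,15/42 14,-20,10/54 21,-18,15/43 26,-13,13/34 30,-8,9/38 - - - - -
328 - - - - - 6,-32,7/50 14,-31,14/24 18,-26,10/27 23,-22,9/33 29,-18,8/76 - - - - - -
331 - - - - - - - 20,-29,4/121 - - - - - - - -
```

Run:
```python
from h import *
d=np.load('c2d.npy');p=np.load('c2p.npy');P=cloud('scene',d);o=np.array([.588,-.1705])
ax=np.array([.9836,.1805]);ay=np.array([-.1805,.9836]);q=P[...,:2]-o;X=q@ax*1000;Y=q@ay*1000;Z=P[...,2]*1000-202
for us in((291,296,298,300),(264,266,268,270)):
  for u in us: print(u,' '.join(f'{v}:{X[v,u]:.0f},{Y[v,u]:.0f},{Z[v,u]:.0f}' for v in (range(256,276,2) if u>280 else range(292,312,2))))
```

```text
291 256:26,11,135 258:24,12,125 260:-4,47,52 262:-3,45,47 264:25,10,107 266:27,7,106 268:30,3,106 270:32,-0,106 272:-57,109,-123 274:-56,107,-128
296 256:10,47,76 258:24,29,104 260:28,23,108 262:32,17,111 264:9,46,48 266:10,44,44 268:10,44,36 270:9,44,27 272:-46,114,-120 274:-43,110,-121
298 256:27,32,110 258:29,29,108 260:32,24,109 262:9,53,47 264:11,50,45 266:13,48,42 268:12,48,33 270:-46,123,-121 272:-43,118,-122 274:-41,115,-125
300 256:30,34,108 258:31,32,106 260:10,59,47 262:12,57,45 264:12,56,37 266:11,57,29 268:-47,132,-126 270:-42,125,-121 272:-40,122,-124 274:-36,117,-124
264 292:29,-80,133 294:32,-83,133 296:35,-88,135 298:39,-92,138 300:37,-92,128 302:37,-92,122 304:39,-95,121 306:31,-88,94 308:-54,-5,-124 310:-50,-10,-122
266 292:33,-79,135 294:35,-82,134 296:37,-84,132 298:38,-87,130 300:39,-88,124 302:39,-89,118 304:38,-89,110 306:35,-87,97 308:403,-459,1020 310:-46,-7,-123
268 292:36,-77,134 294:39,-81,136 296:39,-82,131 298:38,-81,121 300:38,-82,115 302:38,-83,110 304:38,-84,103 306:39,-85,98 308:-44,-2,-119 310:-41,-6,-119
270 292:41,-77,139 294:38,-75,127 296:36,-73,115 298:39,-77,115 300:38,-76,106 302:38,-78,102 304:-47,10,-121 306:-45,7,-123 308:-35,-5,-106 310:-33,-7,-109
```

The depth data settle it. When fully open, the tips sit about 27 mm behind the TCP, so my grips met the head with the tips only and the linkage folded. I need to go deeper, to TCP about 0.101 with tips still near 0.11, so I'll reopen and regrip there gently.

carry_out --deltas '[[1,[0,0,0],[0,0,0]],[1,[0,0,0],[0,0,0]],[1,[0,0,0],[0,0,0]],[1,[0,0,0],[0,0,0]],[1,[0,0,0],[0,0,0]],[1,[0,0,0],[0,0,0]],[1,[0,0,0],[0,0,0]],[1,[0,0,0],[0,0,0]],[1,[0,0,0],[0,0,0]],[1,[0,0,13],[0,0,0]],[1,[0,0,13],[0,0,0]]]' --squeeze 10

```text
time_s: 14.45
tcp_pos: [0.5841, -0.1708, 0.0976]
eef_rot: [-179.9, 0.2, 10.4]
contact_force: [-0.9, 0.8, -1.0]
gripper_width: 0.0873
gripper_force: 0.0
```

```bash
cat >> h.py <<'E'
def rep():
    p,d=r.capture('scene');P=cloud('scene',d); g=p.mean(2)
    ax=np.array([.9836,.1805]);ay=np.array([-.1805,.9836]); o=np.array([.587,-.172])
    q=P[...,:2]-o; X=(q@ax)*1000;Y=(q@ay)*1000;Z=P[...,2]*1000-80
    m=(np.hypot(X,Y)<60)&(Z>4)&(Z<85)
    s=r.get_state();print(s['gripper_width'],s['gripper_force'])
    for vv in range(295,326,3):
        print(vv,' '.join(f'{X[vv,uu]:.0f},{Y[vv,uu]:.0f},{Z[vv,uu]:.0f}/{g[vv,uu]:.0f}' if m[vv,uu] else '-' for uu in range(265,302,3)))
    return X,Y,Z,g
E
python3 - <<'E'
from h import *
rep(); to(.587,-.172,.101)
E
```

```text
0.08795143581617917 0.0
295 - - - -28,10,62/116 - - - -9,28,54/48 - - - - -
298 - - - -24,4,61/106 - - -9,17,56/48 - - 8,28,56/79 11,34,50/117 - -
301 - - - - - - -3,9,60/61 - 7,17,58/64 12,21,56/68 18,25,57/168 - -
304 - - - - - -3,-2,62/63 - 7,7,60/78 11,12,55/58 18,14,60/168 22,19,56/157 - -
307 - - - - -5,-11,62/118 - - 14,-3,67/110 17,3,62/149 21,8,58/154 23,16,48/113 - -
310 - - - - - - 9,-8,57/114 16,-6,62/112 18,1,53/133 22,7,46/120 16,25,13/63 - -
313 - - - - - - 10,-11,48/110 14,-6,45/137 18,1,38/127 20,8,31/116 20,18,15/32 - -
316 - - - - - - 10,-11,36/120 14,-6,32/149 19,-2,30/138 20,8,16/111 25,12,15/33 - -
319 - - - - - - 12,-15,29/143 17,-11,28/149 19,-4,19/133 22,3,11/75 29,6,13/32 - -
322 - - - - - 8,-22,23/105 13,-17,20/125 18,-13,18/114 - 28,-5,15/39 32,2,9/52 - -
325 - - - - 4,-28,14/33 9,-24,12/43 14,-20,11/56 22,-19,17/48 27,-15,17/30 31,-9,11/38 - - -
14.5 [ 0.5845 -0.1709  0.0983] [-1.7996e+02  1.4000e-01  1.0370e+01] [-0.12 -0.3  -0.44] [-0.05 -0.01  0.01] joints [  2.   19.5 -15.8  -0.  -54.9  98.3]
mm [ 2.3  1.5 -2.8] rot [-0.001  0.002 -0.001]
```

carry_out --deltas '[[1,[1,1,-1.5],[0,0,0]],[0.5,[1,1,-1.5],[0,0,0]],[0.5,[1,1,-1.5],[0,0,0]],[0.5,[1,1,-1.5],[0,0,0]],[0.5,[1,1,-1.5],[0,0,0]],[0.5,[1,1,-1.5],[0,0,0]],[0.5,[1,1,-1.5],[0,0,0]],[0.5,[1,1,-1.5],[0,0,0]],[0.5,[1,1,-1.5],[0,0,0]]]'

```text
time_s: 15.4
tcp_pos: [0.5859, -0.1683, 0.102]
eef_rot: [-179.8, -0.0, 10.4]
contact_force: [-7.3, 19.3, 12.4]
gripper_width: 0.0658
gripper_force: 10.0
```

Run:
```python
from h import *
rep(); to(.587,-.172,.101)
```

```text
0.06611309014065071 10.001403987407684
295 - - - -30,12,58/119 -24,16,57/99 - - -9,28,53/55 - - 8,39,53/53 - -
298 - - - -25,5,58/107 - - -10,18,54/40 - - 7,29,54/121 12,34,51/111 - -
301 - - - - - - -4,10,58/59 - 5,20,52/67 12,21,57/94 18,25,56/150 - -
304 - - - - - -3,-2,62/51 - - 12,10,60/60 17,14,59/150 22,19,55/143 - -
307 - - - - - - - 12,-1,63/99 18,3,63/147 22,8,59/152 22,18,44/116 - -
310 - - - - - - - 14,-4,55/106 19,-0,56/128 24,4,54/112 16,25,14/53 - -
313 - - - - - - - 17,-8,52/127 20,-2,44/121 20,8,29/109 19,20,11/35 - -
316 - - - - - - 10,-11,36/100 15,-8,35/149 19,-2,30/135 21,7,19/119 25,11,16/31 - -
319 - - - - - - 10,-13,25/130 17,-11,29/149 19,-4,19/138 24,1,17/73 29,6,14/38 - -
322 - - - 10,-43,59/91 - 6,-20,17/105 14,-19,23/107 18,-13,19/116 - 27,-3,12/34 31,2,9/51 - -
325 - - - 10,-44,47/50 3,-28,12/28 10,-25,14/43 14,-20,11/44 20,-17,14/47 24,-11,8/36 29,-7,6/36 - - -
15.45 [ 0.5859 -0.1683  0.102 ] [-1.7976e+02 -2.0000e-02  1.0400e+01] [-6.53 18.91 12.56] [7.45 2.69 0.1 ] joints [  2.1  19.3 -15.4  -0.3 -55.3  98.4]
mm [0.4 3.9 1. ] rot [-0.004 -0.     0.   ]
```

Only the +y finger touches (33 mm out), and 20 N does not right the leaning collar, so it is jammed on the spigot. The clean remedy is to grip it along its own leaning axis, then lift a little and straighten. I'll open, rise and fit the head's top plane.

carry_out --deltas '[[1,[0,0,0],[0,0,0]],[1,[0,0,0],[0,0,0]],[1,[0,0,-20],[0,0,0]],[1,[0,0,-60],[0,0,0]],[1,[0,0,-105],[0,0,0]],[1,[-60,0,-140],[0,0,0]],[1,[-110,0,-140],[0,0,0]],[1,[-110,0,-140],[0,0,0]]]'

```text
time_s: 16.25
tcp_pos: [0.4757, -0.1923, 0.2431]
eef_rot: [180.0, -0.1, 10.3]
contact_force: [0.8, -0.0, 0.7]
gripper_width: 0.0877
gripper_force: 0.0
```

```bash
cat > fit.py <<'E'
from h import *
def fit():
    ax=np.array([.9836,.1805]);ay=np.array([-.1805,.9836]); o=np.array([.587,-.172])
    A=[]
    for i in range(3):
        p,d=r.capture('scene');P=cloud('scene',d);q=P[...,:2]-o
        X=q@ax*1000;Y=q@ay*1000;Z=P[...,2]*1000-80
        m=(np.hypot(X,Y)<45)&(Z>44)&(Z<75)&(d>0); A.append(np.c_[X[m],Y[m],Z[m]])
        if i==0: dark=m&(p.mean(2)<90); np.save('mk.npy',m); im=p
    A=np.vstack(A); B=A
    for k in range(6):
        c=np.linalg.lstsq(np.c_[B[:,:2],np.ones(len(B))],B[:,2],rcond=None)[0]
        e=A[:,2]-np.c_[A[:,:2],np.ones(len(A))]@c; B=A[(e>-2)&(e<5)] if k<5 else B
    print('plane dz/dx,dz/dy,z0',c.round(3),'n',len(B),len(A),'std',e[(e>-2)&(e<5)].std().round(2))
    h=cv2.convexHull(B[:,:2].astype(np.float32)); print('circle',cv2.minEnclosingCircle(h),'mean',B.mean(0).round(1),'rect',cv2.minAreaRect(h))
    return im
if __name__=='__main__':
    im=fit(); save('f%d.png'%int(r.get_state()['time_s']),cv2.resize(im[225:345,235:395],(800,600),interpolation=2))
    s=r.get_state(); print(s['time_s'],s['tcp_pos'],s['eef_rot'],s['gripper_width'])
E
python3 fit.py
```

```text
plane dz/dx,dz/dy,z0 [ 4.50e-02 -2.57e-01  6.24e+01] n 773 1393 std 1.36
circle ((-4.065016269683838, 10.80866527557373), 27.42607307434082) mean [-3.  10.1 59.7] rect ((-4.058078765869141, 11.019840240478516), (52.650184631347656, 51.86993408203125), 82.8734359741211)
16.4 [ 0.47802688 -0.19212793  0.24221885] [ 1.79960958e+02 -1.25233065e-01  1.03388298e+01] 0.08766628798016263
```

The head's top plane leans 0.25 rad towards +y and 0.05 rad towards -x. The head centre is about (-3, +8) mm from the port axis and 51 mm over the deck. I'll tilt the tool to match, approach along that axis and close gently.

carry_out --deltas '[[1,[40,-10,20],[-0.125,0.022,0]],[1,[80,-20,40],[-0.25,0.045,0]],[1,[105,-24,49],[-0.25,0.045,0]],[1,[105,-24,49],[-0.25,0.045,0]],[1,[106.5,-15,84],[-0.25,0.045,0]],[1,[108,-7,115],[-0.25,0.045,0]],[1,[109,-1.7,136],[-0.25,0.045,0]],[1,[109,-1.7,136],[-0.25,0.045,0]],[1,[109,-1.7,136],[-0.25,0.045,0]]]'

```text
time_s: 17.3
tcp_pos: [0.5859, -0.1707, 0.1054]
eef_rot: [165.7, -2.5, 10.7]
contact_force: [0.3, -0.1, 1.1]
gripper_width: 0.0875
gripper_force: 0.0
```

Run:
```python
from h import *
from scipy.spatial.transform import Rotation as R
s=r.get_state();q=s['tcp_pos']-[.587,-.172,.08]; print(q[:2]@[.9836,.1805]*1000,q[:2]@[-.1805,.9836]*1000,q[2]*1000)
print((R.from_euler('z',-10.4,degrees=True)*R.from_euler('xyz',s['eef_rot'],degrees=True)).as_matrix()[:,2],s['contact_force'],s['time_s'])
```

```text
-0.8608727888410393 1.4842550870386495 25.39499440095104
[ 0.04364637 -0.24762833 -0.96787148] [ 0.31375458 -0.09970272  1.10675582] 17.3
```

Pose as planned, with no contact. I close gently.

carry_out --deltas '[[0.5,[0,0,0],[0,0,0]],[0.5,[0,0,0],[0,0,0]],[0.5,[0,0,0],[0,0,0]],[0.5,[0,0,0],[0,0,0]],[0.5,[0,0,0],[0,0,0]],[0.5,[0,0,0],[0,0,0]],[0.5,[0,0,0],[0,0,0]],[0.5,[0,0,0],[0,0,0]]]'

```text
time_s: 18.1
tcp_pos: [0.5859, -0.1698, 0.1058]
eef_rot: [165.7, -2.6, 10.7]
contact_force: [-2.1, 5.5, 6.4]
gripper_width: 0.0535
gripper_force: 10.0
```

Proper grip at 53.5 mm. I firm it up and check that it holds.

carry_out --deltas '[[0.5,[0,0,0],[0,0,0]],[0.45,[0,0,0],[0,0,0]]]' --squeeze 25

```text
time_s: 18.3
tcp_pos: [0.5859, -0.1699, 0.1058]
eef_rot: [165.7, -2.6, 10.7]
contact_force: [-2.4, 5.3, 6.1]
gripper_width: 0.0529
gripper_force: 25.0
```

carry_out --deltas '[[0.45,[0,0,-1.5],[0,0,0]],[0.45,[0,0,-3],[0,0,0]],[0.45,[0,0,-4],[0,0,0]],[0.45,[0.2,0.6,-4],[0.05,-0.009,0]],[0.45,[0.4,1.2,-4],[0.1,-0.018,0]],[0.45,[0.5,1.9,-4],[0.15,-0.027,0]],[0.45,[0.7,2.5,-4],[0.2,-0.036,0]],[0.45,[0.9,3.2,-3.5],[0.25,-0.045,0]],[0.45,[0.9,3.2,-3.5],[0.25,-0.045,0]]]'

```text
time_s: 19.2
tcp_pos: [0.5869, -0.1732, 0.1093]
eef_rot: [-179.9, 0.0, 10.3]
contact_force: [0.9, 1.7, 1.1]
gripper_width: 0.0531
gripper_force: 25.0
```

```bash
cat >> h.py <<'E'
def pf():
    from scipy.spatial.transform import Rotation as R
    s=r.get_state();q=s['tcp_pos']-[.587,-.172,.08]
    print('t',round(s['time_s'],2),'XYZ',(q[:2]@[.9836,.1805]*1000).round(1),(q[:2]@[-.1805,.9836]*1000).round(1),(q[2]*1000).round(1),'rot',s['eef_rot'].round(2),'w',s['gripper_width'].round(4),s['gripper_force'].round(1),'F',s['contact_force'].round(1),'M',s['moment'].round(2),'j6',s['joints'][5].round(1))
E
python3 -c "
from fit import *
pf(); fit(); rep()"
```

```text
Traceback (most recent call last):
  File "h.py", line 33, in pf
    print('t',round(s['time_s'],2),'XYZ',(q[:2]@[.9836,.1805]*1000).round(1),(q[:2]@[-.1805,.9836]*1000).round(1),(q[2]*1000).round(1),'rot',s['eef_rot'].round(2),'w',s['gripper_width'].round(4),s['gripper_force'].round(1),'F',s['contact_force'].round(1),'M',s['moment'].round(2),'j6',s['joints'][5].round(1))
                                                                                                                                                                       ^^^^^^^^^^^^^^^^^^^^^^^^
AttributeError: 'float' object has no attribute 'round'
```

Straightened, and the side load is gone (forces under 2 N, grip 53 mm). Now I press lightly to find the pin.

carry_out --deltas '[[0.45,[0,0,2],[0,0,0]],[0.45,[0,0,4],[0,0,0]],[0.45,[0,0,5],[0,0,0]],[0.45,[0,0,5],[0,0,0]]]'

```text
time_s: 19.6
tcp_pos: [0.5869, -0.1732, 0.1072]
eef_rot: [179.8, -0.1, 10.5]
contact_force: [-4.2, -1.3, 18.5]
gripper_width: 0.0534
gripper_force: 25.0
```

carry_out --deltas '[[0.45,[0,0,-0.5],[0,0,0.08]],[0.45,[0,0,-0.5],[0,0,0.16]],[0.45,[0,0,-0.5],[0,0,0.24]]]' --squeeze 35

```text
time_s: 19.9
tcp_pos: [0.5872, -0.172, 0.1071]
eef_rot: [179.9, -0.2, -3.4]
contact_force: [-3.0, 2.9, 15.8]
gripper_width: 0.053
gripper_force: 35.0
```

carry_out --deltas '[[0.45,[0,0,0],[0,0,0.07]],[0.45,[0,0,0],[0,0,0.14]],[0.45,[0,0,0],[0,0,0.14]]]'

```text
time_s: 20.2
tcp_pos: [0.5874, -0.1722, 0.1071]
eef_rot: [179.9, -0.2, -11.4]
contact_force: [-3.0, 2.9, 14.8]
gripper_width: 0.0529
gripper_force: 35.0
```

carry_out --deltas '[[0.45,[0,0,0],[0,0,0.06]],[0.45,[0,0,0],[0,0,0.12]],[0.45,[0,0,0],[0,0,0.12]]]'

```text
time_s: 20.5
tcp_pos: [0.5874, -0.1722, 0.1071]
eef_rot: [179.9, -0.2, -18.3]
contact_force: [-2.7, 1.8, 13.8]
gripper_width: 0.0533
gripper_force: 35.0
```

```bash
sed -i "s/s\['gripper_width'\].round(4),s\['gripper_force'\].round(1)/np.round(s['gripper_width'],4),np.round(s['gripper_force'],1)/" h.py; python3 -c "
from h import *
pf()"
```

```text
t 20.5 XYZ 0.4 -0.3 27.1 rot [179.93  -0.22 -18.28] w 0.0533 35.0 F [-2.7  1.8 13.8] M [ 0.92  0.91 -0.03] j6 69.6
```

carry_out --deltas '[[0.45,[0,0,0],[0,0,0.06]],[0.45,[0,0,0],[0,0,0.12]],[0.45,[0,0,0],[0,0,0.12]]]'

```text
time_s: 20.8
tcp_pos: [0.5875, -0.1723, 0.1071]
eef_rot: [180.0, -0.2, -25.2]
contact_force: [-1.5, 1.5, 13.4]
gripper_width: 0.0529
gripper_force: 35.0
```

carry_out --deltas '[[0.45,[0,0,0],[0,0,0.06]],[0.45,[0,0,0],[0,0,0.12]],[0.45,[0,0,0],[0,0,0.12]]]'

```text
time_s: 21.1
tcp_pos: [0.5875, -0.1723, 0.1067]
eef_rot: [180.0, -0.2, -32.0]
contact_force: [-1.1, 1.0, 11.6]
gripper_width: 0.0531
gripper_force: 35.0
```

carry_out --deltas '[[0.45,[0,0,0],[0,0,0.05]],[0.45,[0,0,0],[0,0,0.1]],[0.45,[0,0,0],[0,0,0.1]]]'

```text
time_s: 21.4
tcp_pos: [0.5868, -0.1723, 0.1055]
eef_rot: [180.0, -0.1, -37.7]
contact_force: [1.3, -0.4, 4.7]
gripper_width: 0.053
gripper_force: 35.0
```

It dropped: the force fell to the spring's value and z lowered. I push down in stages with a small extra turn to centre the keyway.

carry_out --deltas '[[0.45,[0,0,2],[0,0,0.03]],[0.45,[0,0,4],[0,0,0.05]],[0.45,[0,0,6],[0,0,0.05]],[0.45,[0,0,6],[0,0,0.05]]]' --squeeze 40

```text
time_s: 21.8
tcp_pos: [0.5867, -0.1724, 0.0993]
eef_rot: [180.0, -0.1, -40.5]
contact_force: [-0.2, -0.1, 6.9]
gripper_width: 0.0529
gripper_force: 40.0
```

carry_out --deltas '[[0.45,[0,0,1.5],[0,0,0]],[0.45,[0,0,3],[0,0,0]],[0.45,[0,0,4.5],[0,0,0]],[0.45,[0,0,5],[0,0,0]],[0.45,[0,0,5],[0,0,0]]]'

```text
time_s: 22.3
tcp_pos: [0.5868, -0.1725, 0.0974]
eef_rot: [-180.0, -0.2, -40.4]
contact_force: [-7.8, 4.1, 28.2]
gripper_width: 0.0532
gripper_force: 40.0
```

Run:
```python
from fit import *
pf()
p,d=r.capture('scene');b,_=r.capture('top')
P=cloud('scene',d);o=np.array([.587,-.172]);q=(P[...,:2]-o)*1000;Z=P[...,2]*1000-80
rad=np.hypot(q[...,0],q[...,1]);g=p.mean(2)
m=(rad<31)&(Z>35)&(Z<75)
for lo in range(35,75,3): print(lo,(m&(Z>=lo)&(Z<lo+3)).sum(),(m&(Z>=lo)&(Z<lo+3)&(g>140)).sum())
w=m&(g>140)&(Z>45)&(Z<60); print('rim med z',np.median(Z[w]),q[w].min(0),q[w].max(0))
k=(p.max(2)<60)&(P[...,2]>.165)&(P[...,2]<.2)&(abs(P[...,0]-.59)<.06)&(abs(P[...,1])<.03); print('knob',k.sum(),P[k].mean(0) if k.any() else '')
A=cv2.resize(p[265:345,240:320],(400,400),interpolation=2);B=cv2.resize(b[160:260,335:435],(400,400),interpolation=2); save('fin.png',np.hstack([A,B]))
```

```text
t 22.3 XYZ -0.3 -0.4 17.4 rot [-1.800e+02 -1.700e-01 -4.044e+01] w 0.0532 40.0 F [-7.8  4.1 28.2] M [ 1.67  3.13 -0.03] j6 47.5
35 12 0
38 21 0
41 15 2
44 30 6
47 91 24
50 167 42
53 67 15
56 3 0
59 2 0
62 2 0
65 0 0
68 6 0
71 2 0
74 0 0
rim med z 50.64490139878626 [-16.20531465 -25.78722485] [24.84021516 16.86000039]
knob 87 [ 0.59770733 -0.01116405  0.18818678]
```

View pics/fin.png

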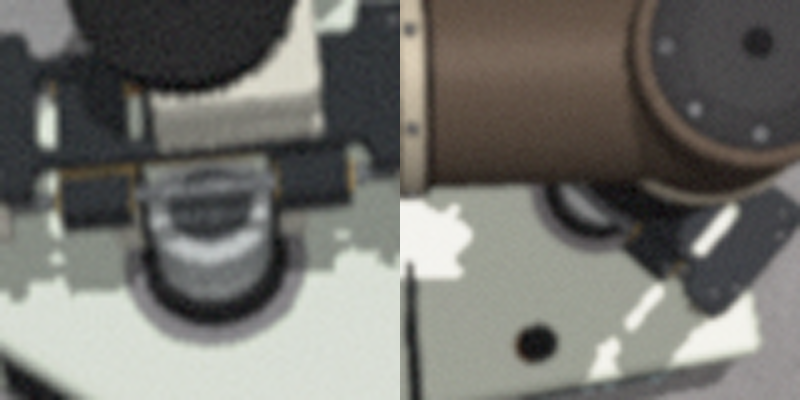

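The head top is at 50.6 mm over the deck, against 51 expected at home. The picture shows the cell sunk in the ring at left panel (212,250), held between the fingers, with the vial standing untouched at right panel (537,343). I'll relax the excess push slightly and check the tilt.

carry_out --deltas '[[0.45,[0,0,-1],[0,0,0]],[0.45,[0,0,-1],[0,0,0]],[0.45,[0,0,-1],[0,0,0]]]'

```text
time_s: 22.7
tcp_pos: [0.5868, -0.1724, 0.0975]
eef_rot: [-180.0, -0.1, -40.5]
contact_force: [-6.2, 2.6, 20.7]
gripper_width: 0.0525
gripper_force: 40.0
```

Run:
```python
from h import *
pf()
Q=[]
for i in range(4):
    p,d=r.capture('scene');P=cloud('scene',d);q=(P[...,:2]-[.587,-.172])*1000;Z=P[...,2]*1000-80
    m=(np.hypot(q[...,0],q[...,1])<26)&(Z>46)&(Z<56); Q.append(np.c_[q[m],Z[m]])
Q=np.vstack(Q);B=Q
for k in range(8):
    c=np.linalg.lstsq(np.c_[B[:,:2],np.ones(len(B))],B[:,2],rcond=None)[0]; e=Q[:,2]-np.c_[Q[:,:2],np.ones(len(Q))]@c; B=Q[abs(e)<2.5]
print(c.round(3),len(B),len(Q)); pf()
```

```text
t 22.7 XYZ -0.3 -0.4 17.5 rot [-1.800e+02 -1.500e-01 -4.046e+01] w 0.0525 40.0 F [-6.2  2.6 20.7] M [ 1.15  2.12 -0.05] j6 47.5
[-9.0000e-03  1.8000e-02  5.1145e+01] 899 1207
t 22.9 XYZ -0.3 -0.4 17.5 rot [-1.800e+02 -1.400e-01 -4.046e+01] w 0.0532 40.0 F [-4.9  2.6 20.7] M [ 1.16  2.12 -0.03] j6 47.5
```

The cell is home: z did not change when the push fell from 28 N to 21 N, so it sits on the hard stop. The head top is at 51.1 mm with tilt about 0.02 rad, the grip is 40 N, and the lever is at rest. I hand in.

```bash
python3 -c "
from plant import r
print(r.close_job())"
```

```text
the job is handed in; nothing more can be done
None
```

The job is handed in (no verdict was returned): the lever was pulled fully over and eased back to rest, and the filter cell, tilted by a poor first grip but straightened, is keyed over the pin and held fully home by the gripper.

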